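# Face up the soap row against its display rail

## Task

One wrapped soap bar lies by itself on the tablecloth in front of the low wooden corner rail. Do not pick it up or squeeze it: gently push it with the fingertips across the cloth into the row: its long side flush against the long rail, and its end up against the end of the bar that already sits in the corner. That other bar must stay snug in its corner, and everything else on the table stays where it is.

Things in the scene. Friction and masses are not known exactly. Their poses are not given: they have to be found in the camera images.
- loose_soap: The soap bar to push: a paper-wrapped block lying flat by itself, nearer the robot than the rail; 56 mm along its own x, 86 mm along its own y (the long way), 28 mm high, 0.08 to 0.17 kg. Origin: centre of its underside; z up. At the start its axes are within 0.5 rad of the rail's, and it is farther left along the rail than its place in the row.
- seated_soap: The bar of the same shape and size that already sits in the corner of the rail; loose too. 56 mm along its x, 86 mm along its y, 28 mm high. Origin: centre of its underside. At the start its axes are the rail's: long side against the rail, right end against the end stop, origin about 29 mm in front of the rail and 44 mm from the stop.
- rail: Low L-shaped oak rail, fixed, 22 mm high, 14 mm thick. Origin: inner corner at table height. Its y runs along the inner face to the rail's left end, 245 mm away; its x points away from the robot through the rail, so soap lies at negative x. End stop: y -14 to 0 mm, out to x = -48 mm. Yaw 0.1 to 0.6 rad. Soap pushed home has its origin at x = -28 mm, the loose bar at about y = +129 mm.
- gift_box: Small lidded gift box, 54 mm cube, loose, standing to the right of the loose bar, nearer the robot; leave alone. Origin: centre of its underside.
- votive: Glass votive, 64 mm wide, 71 mm high, loose, standing behind the left part of the rail; leave alone. Origin: centre of its underside.
- pillar_candle: Cream pillar candle, 49 mm wide, 109 mm high, loose, standing behind the rail; leave alone. Origin: centre of its underside.

How it is judged:
At the end, for the whole second after the job is handed in: The loose bar lies flat and still on the cloth with its long side against the rail (gap under about 6 mm, within 0.07 rad) and its end against the seated bar (gap under about 6 mm); the seated bar is still within about 6 mm of rail and end stop and parallel to the rail within 0.07 rad (x of loose_soap in the frame of rail between -0.034 and 0 m and angle between the y axis of each of loose_soap, seated_soap and the y axis of rail, either way round below 0.07 rad and y of loose_soap in the frame of seated_soap between 0.07 and 0.092 m and x of seated_soap in the frame of rail above -0.034 m and y of seated_soap in the frame of rail below 0.049 m and height (world z) of each of loose_soap, seated_soap below 0.004 m and linear speed of loose_soap below 0.01 m/s); the robot touches nothing.
It fails at once if the loose bar is lifted off the cloth or tipped (height (world z) of loose_soap above 0.01 m or angle between loose_soap's own z axis and vertical above 0.2 rad).
It fails at once if the seated bar is lifted, tipped or pushed out of its place by more than 20 mm (height (world z) of seated_soap above 0.01 m or angle between seated_soap's own z axis and vertical above 0.2 rad or distance of seated_soap from where it was at the start of the episode above 0.02 m).
It fails at once if a soap bar is squeezed or pressed hard (over 60 N from the fingers) (contact force between the fingers and loose_soap above 60 N or contact force between the fingers and seated_soap above 60 N).
It fails at once if another thing is moved by more than 15 mm (distance of any of gift_box, votive, pillar_candle from where it was at the start of the episode above 0.015 m).
It also fails if it takes over 38 s, if anything falls off the work surface, if the arm or the gripper's body presses on something with over 40 N, if the wrist force passes 120 N, or if a joint passes its speed limit or range.

## Robot

A 6-joint arm with a two-finger parallel gripper is mounted at the origin on a cart in front of the work surface, level with it; the furniture and walls round the work are solid. World frame = base frame: x ahead of the robot, y to its left, z up, the work surface at z = 0. Lengths are in m, angles in rad, forces in N, time in s.
With the tool pointing down it reaches from about 0.35 to 0.975 m from the base axis. Payload 4.9 kg.
Tool frame: the origin (TCP) lies between the finger pads; the fingertips stand 8 mm ahead of it and the grasp point (between the pads) lies 11 mm behind it; z points along the fingers, y is the line along which they close (so a half turn about z gives the same grasp; the last joint's range is limited). The gripper opens to 85 mm and grips with 20 to 120 N. Pads are 22 mm wide; open, the fingers measure 114 mm over their backs; the gripper's body (76 mm by 85 mm) begins 54 mm behind the grasp point. The pads swing forward as they close: fully open they stand 13 mm farther back than shut.
Start: joints at [0.993, 0.053, 1.613, -0, 1.476, -0.119], TCP at [0.277, 0.56, 0.239] pointing down, gripper open.
Joint ranges: [-3.01, 3.01], [-1.01, 2.22], [0.06, 2.58], [-1.02, 4.17], [0.09, 2.62], [-3.14, 3.14]. Speed limits (rad/s): [2.57, 2.57, 3.14, 3.14, 3.14, 3.14].

## Interface

Orientations are given as a unit quaternion [x, y, z, w].
In Python, from workcell import bot gives the robot as it stands. The module is installed in compiled form; this text tells all that it offers.
- The arm moves only by the shell command python3 -m inch 'ROWS'. ROWS is JSON, a list that holds one entry, the list of rows, each a list of 7 numbers: the shift along the tool's x, y, z in mm, then the turn, a rotation vector about the tool's x, y, z in degrees, then the opening, from -1 (shut) to 1 (fully open), so that 0 is half open. In form: [[[tx, ty, tz, wx, wy, wz, fingers], ...]]. A call has 1 to 12 rows; each row shifts and turns the commanded pose from where the row before left it, along the tool's axes as they then stand; what a row does not reach is not made up. A row lasts 1/10 s, in which the tool goes at most 50 mm and 8.59 degrees, less where a joint would pass 70% of its speed; a pose out of reach is approached as far as the arm can. A call is refused whole if a number of a shift passes 50 or a number of a turn 8.59, either way. A call with a gripper value outside its range is refused whole. The fingers move at their own pace and stop on an object; the grip force is fixed at half the most. Time passes only in rows, so rows that do not move let the fingers close. It gives the time, the measured TCP pose, the force, the opening and the grip force at its end, in the units of the state.
- bot.get_obs(): the state, without advancing time (a new reading comes with each control period).
- bot.read_camera(name): name is "side" or "top"; returns a dict with "image" (400x640x3 uint8, blue, green, red), "camera_matrix" (3x3 intrinsics, pixels), "distortion" ([k1, k2, p1, p2, k3] as OpenCV has them; the pictures are not rectified), "rvec" (rotation vector, rad) and "tvec" (3), from world to camera coordinates, as OpenCV has them. Camera axes: x right, y down, z forward; pixel columns grow to the right and rows downward; lengths in m; the calibration is good to about 2 mm. A picture is of the moment at which its call begins. There is no depth.
- bot.sign_off(): hands the job in; it is judged then, once.
The state is a dict: "clock": time; "joint_positions": joint angles; "joint_vel": joint speeds; "joint_torque": joint torques, N m; "eef_pos": TCP position; "tcp_rot": TCP orientation; "ft_force": force on the tool from outside, world axes, zero at the start; "torque": the same for the moment, N m; "grip_width": opening from 0.0 (shut) to 1.0 (fully open); "gripper_force": force on a finger pad.
Only numpy, scipy, OpenCV 4.12 (cv2) and the standard library are available. Lean on these libraries where they do the work, as an engineer would, in place of code of your own. Each camera call takes 0.05 s, during which the arm holds its last target. There are 200 camera calls.

## Working session

There is one attempt and no reset: what is moved stays moved. The work goes in short steps, Python scripts to look and compute and a shell command to move; the robot and the scene stay as the last step left them, time stands still between calls to the robot, and variables do not carry over. Pictures are saved under pics/ and viewed, at most 10 in all, crops included, and the job is handed in when it is done.

```bash
mkdir -p pics; python3 - <<'E'
from workcell import bot
import cv2,numpy as np
for n in("top","side"):
    c=bot.read_camera(n); cv2.imwrite(f"pics/{n}0.png",c["image"])
    R=cv2.Rodrigues(np.array(c["rvec"]))[0]
    print(n,-R.T@np.ravel(c["tvec"]))
o=bot.get_obs(); print(o["eef_pos"],o["tcp_rot"],o["grip_width"],o["clock"])
E
```

```text
top [0.47410375 0.23901998 1.14232778]
side [0.57346698 0.99872669 0.52926563]
[0.27650262 0.55989792 0.23817242] [ 2.27391544e-01  9.73802969e-01 -8.73112318e-04 -3.17747139e-04] 1.000959634484243 0.1
```

View pics/top0.png

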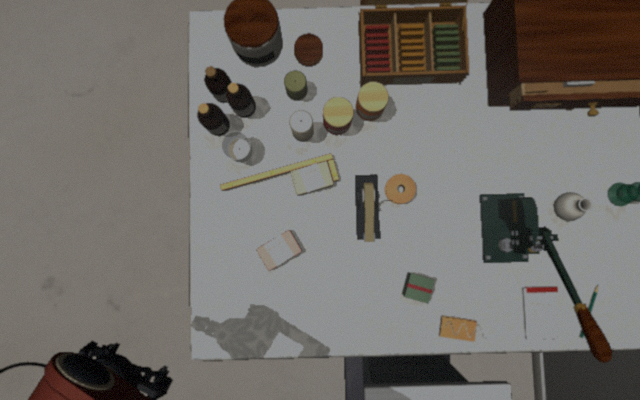

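View pics/side0.png

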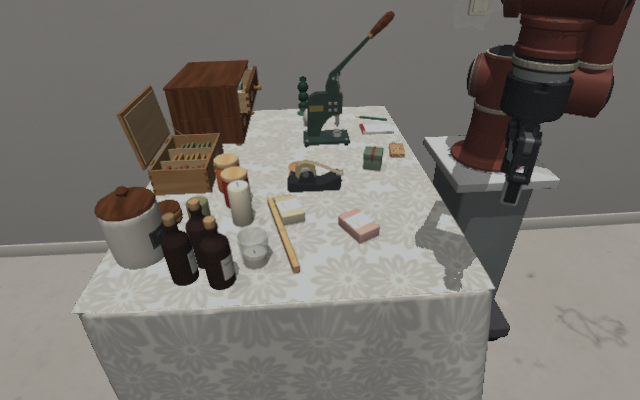

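The top view shows the rail running from (222,187) to its corner near (337,158). The seated bar is at about (315,178), the loose bar at (279,250) and the gift box at (419,288). I'll enlarge this area.

```bash
python3 - <<'E'
import cv2
i=cv2.imread("pics/top0.png")[145:275,210:370]
cv2.imwrite("pics/crop0.png",cv2.resize(i,None,fx=4.5,fy=4.5,interpolation=cv2.INTER_CUBIC))
E
```

```text
(no output)
```

View pics/crop0.png

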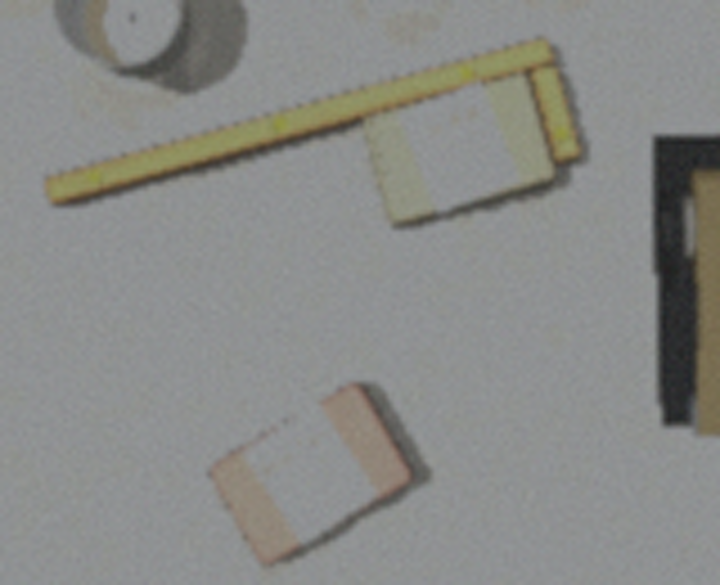

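The enlarged crop gives these points. The rail's inner edge runs from (53,203) to (533,70). The loose bar's top corners are (210,470), (355,384), (410,478) and (268,565). The seated bar's are (366,120), (392,225), (553,180) and (528,75).

```bash
cat > h.py <<'E'
import cv2,numpy as np
from workcell import bot
def world(c,px,z):
    K=np.array(c["camera_matrix"]);R=cv2.Rodrigues(np.array(c["rvec"]))[0];t=np.ravel(c["tvec"])
    u=cv2.undistortPoints(np.array(px,float).reshape(-1,1,2),K,np.array(c["distortion"])).reshape(-1,2)
    d=np.c_[u,np.ones(len(u))]@R; o=-R.T@t
    return (o+d*((z-o[2])/d[:,2])[:,None])[:,:2]
def uncrop(p,f,x0,y0): return (np.array(p,float)+.5)/f-.5+[x0,y0]
E
python3 - <<'E'
from h import *
np.set_printoptions(precision=4,suppress=True)
c=bot.read_camera("top")
f=lambda p,z:world(c,uncrop(p,4.5,210,145),z)
r=f([(53,203),(533,70)],.022); L=f([(210,470),(355,384),(410,478),(268,565)],.028); S=f([(366,120),(392,225),(553,180),(528,75)],.028)
d=r[0]-r[1]; ry=np.arctan2(-d[0],d[1]); print("rail",r,np.linalg.norm(d),"yaw",ry)
for n,q in(("L",L),("S",S)):
    e=q[0]-q[1] if n=="L" else (q[0]-q[3]); e2=(q[3]-q[2]) if n=="L" else q[1]-q[2]
    m=e+e2; print(n,q.mean(0),np.linalg.norm(e),np.linalg.norm(q[1]-q[2]) if n=="L" else np.linalg.norm(q[0]-q[1]),"yaw",np.arctan2(-m[0],m[1]))
    X=np.array([np.cos(ry),np.sin(ry)]);Y=np.array([-np.sin(ry),np.cos(ry)]);v=q.mean(0)-r[1];print(" in rail",v@X,v@Y)
g=X*-.028+Y*.129+r[1];print("goal",g)
v=c["image"];o=bot.get_obs();from scipy.spatial.transform import Rotation as Ro
print(Ro.from_quat(o["tcp_rot"]).as_matrix(),o["eef_pos"])
E
```

```text
rail [[0.5882 0.4596]
 [0.6473 0.222 ]] 0.2448442415050304 yaw 0.24352179987050554
L [0.4523 0.3354] 0.08125726397594071 0.05269476629469372 yaw 0.5125960876308516
 in rail -0.16187814946382192 0.1570901543417303
S [0.6079 0.2591] 0.08247525423713276 0.05325868567574129 yaw 0.24429454579660242
 in rail -0.02922954085385161 0.04549522912990197
goal [0.589  0.3404]
[[-0.8966  0.4429 -0.0009]
 [ 0.4429  0.8966 -0.0013]
 [ 0.0002 -0.0016 -1.    ]] [0.2765 0.56   0.2383]
```

The measured sizes agree with the given ones: the rail comes out at 245 mm, and the seated bar sits at (-29, 45) in the rail frame. The loose bar is at rail (-162, +157) mm with a relative yaw of +0.27. I'll align the tool's y with the rail, half open the fingers and stand off behind the bar.

```bash
python3 -m inch '[[[0,0,0,0,0,-8.04,0],[0,0,0,0,0,-8.04,0],[0,0,0,0,0,-8.04,0],[0,0,0,0,0,-8.04,0],[0,0,0,0,0,-8.04,0],[-6,-43,0,0,0,0,0],[-6,-43,0,0,0,0,0],[-6,-43,0,0,0,0,0],[-6,-43,0,0,0,0,0],[-6,-43,0,0,0,0,0],[-8,-45,0,0,0,0,0],[0,0,0,0,0,0,0]]]'
cat > st.py <<'E'
from h import *
from scipy.spatial.transform import Rotation as Ro
o=bot.get_obs();M=Ro.from_quat(o["tcp_rot"]).as_matrix();p=np.array(o["eef_pos"])
a=.2435;X=np.array([np.cos(a),np.sin(a)]);Y=np.array([-X[1],X[0]]);v=p[:2]-[.6473,.222]
print("rail xy mm",(v@X*1e3).round(1),(v@Y*1e3).round(1),"z",(p[2]*1e3).round(1),"toolx err deg",np.degrees(np.arctan2(-M[:2,0]@Y,-M[:2,0]@X)).round(2),"grip",o["grip_width"],"F",np.round(o["ft_force"],1),"t",o["clock"])
E
python3 st.py
```

```text
clock: 1.35
eef_pos: [0.3777, 0.3133, 0.239]
tcp_rot: [-0.118, 0.993, -0.001, 0.0]
ft_force: [-0.2, 0.7, 0.7]
grip_width: 0.501
gripper_force: 0.0
rail xy mm -239.6 153.6 z 239.0 toolx err deg -0.39 grip 0.5012805368727935 F [-0.2  0.7  0.7] t 1.35
```

```bash
python3 -m inch '[[[0,0,40,0,0,0,0],[0,0,40,0,0,0,0],[0,0,40,0,0,0,0],[0,2,40,0,0,0,0],[0,1,30,0,0,0.4,0],[0,0,20,0,0,0,0],[0,0,13,0,0,0,0],[0,0,0,0,0,0,0]]]'; python3 st.py; python3 - <<'E'
from h import *
i=bot.read_camera("top")["image"][145:305,200:370]
cv2.imwrite("pics/a.png",cv2.resize(i,None,fx=3.5,fy=3.5,interpolation=cv2.INTER_CUBIC))
E
```

```text
clock: 2.15
eef_pos: [0.3739, 0.3195, 0.0143]
tcp_rot: [-0.118, 0.993, -0.001, -0.002]
ft_force: [0.6, -0.4, 1.1]
grip_width: 0.5
gripper_force: 0.0
rail xy mm -241.9 160.6 z 14.3 toolx err deg -0.41 grip 0.49988792581742736 F [ 0.6 -0.4  1.1] t 2.15
```

View pics/a.png

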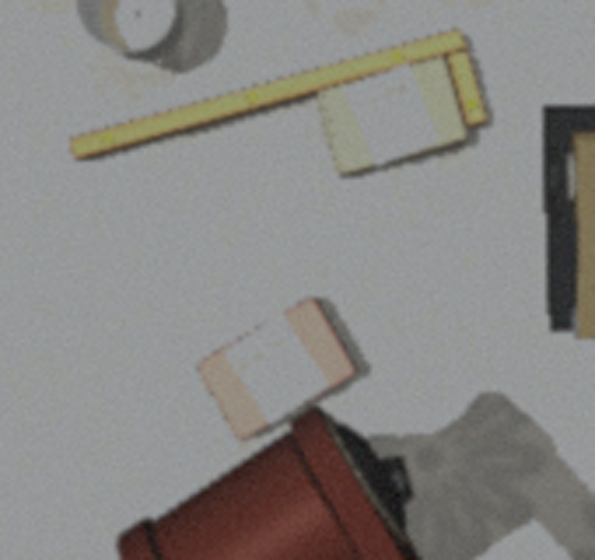

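The bar hasn't been touched, at about (280,370) in the crop, and the gripper stands behind it. Now I'll push gently towards the rail.

```bash
python3 -m inch '[[[-10,-1,0,0,0,0,0],[-8,-1,0,0,0,0,0],[-8,-1,0,0,0,0,0],[-8,0,0,0,0,0,0],[-8,0,0,0,0,0,0],[-8,0,0,0,0,0,0],[-8,0,0,0,0,0,0],[-8,0,0,0,0,0,0],[-8,0,0,0,0,0,0],[-8,0,0,0,0,0,0],[-8,0,0,0,0,0,0],[-8,0,0,0,0,0,0]]]'; python3 st.py
```

```text
clock: 3.4
eef_pos: [0.4721, 0.3401, 0.0162]
tcp_rot: [-0.118, 0.993, -0.0, 0.0]
ft_force: [-0.7, 0.1, 0.7]
grip_width: 0.496
gripper_force: 0.6
rail xy mm -141.5 156.9 z 16.2 toolx err deg -0.44 grip 0.49643783641539213 F [-0.7  0.1  0.7] t 3.4
```

```bash
python3 -m inch '[[[-8,0,0,0,0,0,0],[-8,0,0,0,0,0,0],[-8,0,0,0,0,0,0],[-8,0,0,0,0,0,0],[-8,0,0,0,0,0,0],[-6,0,0,0,0,0,0],[-4,0,0,0,0,0,0],[0,0,0,0,0,0,0]]]'; python3 st.py; python3 - <<'E'
from h import *
for n,a,b in(("top",(145,305),(200,370)),("side",(130,290),(230,430))):
    i=bot.read_camera(n)["image"][a[0]:a[1],b[0]:b[1]]
    cv2.imwrite(f"pics/b{n}.png",cv2.resize(i,None,fx=3.5,fy=3.5,interpolation=cv2.INTER_CUBIC))
E
```

```text
clock: 4.2
eef_pos: [0.5208, 0.3519, 0.0165]
tcp_rot: [-0.118, 0.993, 0.0, 0.0]
ft_force: [0.7, -0.0, 1.1]
grip_width: 0.5
gripper_force: 0.0
rail xy mm -91.5 156.5 z 16.5 toolx err deg -0.45 grip 0.49977593455867936 F [ 0.7 -0.   1.1] t 4.2
```

View pics/bside.png

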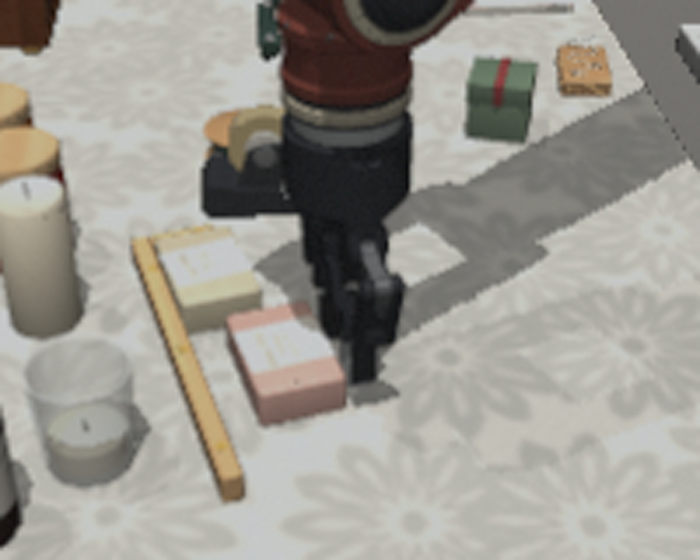

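The side view shows the bar at about (285,360), turned parallel to the rail, with a gap still open to both the rail and the seated bar. I'll keep pushing, slowing down as it gets close.

```bash
python3 -m inch '[[[-6,0,0,0,0,0.4,0],[-6,0,0,0,0,0,0],[-4,0,0,0,0,0,0],[-2,0,0,0,0,0,0],[0,0,0,0,0,0,0]]]'; python3 st.py
```

```text
clock: 4.8
eef_pos: [0.5381, 0.3559, 0.0164]
tcp_rot: [-0.114, 0.993, 0.0, 0.0]
ft_force: [-0.1, -0.3, -0.1]
grip_width: 0.499
gripper_force: 0.0
rail xy mm -73.7 156.3 z 16.4 toolx err deg -0.85 grip 0.498787886205234 F [-0.1 -0.3 -0.1] t 4.8
```

```bash
python3 -m inch '[[[-2,0,0,0,0,0,0],[-2,0,0,0,0,0,0],[0,0,0,0,0,0,0]]]'; python3 st.py
```

```text
clock: 5.1
eef_pos: [0.5418, 0.3568, 0.0164]
tcp_rot: [-0.114, 0.993, 0.0, 0.0]
ft_force: [0.3, 0.5, -0.2]
grip_width: 0.501
gripper_force: 0.0
rail xy mm -69.9 156.3 z 16.4 toolx err deg -0.84 grip 0.5010404768303834 F [ 0.3  0.5 -0.2] t 5.1
```

```bash
python3 -m inch '[[[-1,0,0,0,0,-0.8,0],[-1,0,0,0,0,0,0],[0,0,0,0,0,0,0]]]'; python3 st.py
```

```text
clock: 5.4
eef_pos: [0.5436, 0.3572, 0.0163]
tcp_rot: [-0.121, 0.993, 0.0, 0.0]
ft_force: [0.1, -1.3, 0.3]
grip_width: 0.496
gripper_force: 0.2
rail xy mm -68.1 156.2 z 16.3 toolx err deg -0.04 grip 0.4957638681130174 F [ 0.1 -1.3  0.3] t 5.4
```

```bash
python3 -m inch '[[[-1,0,0,0,0,0,0],[0,0,0,0,0,0,0]]]'; python3 st.py
```

```text
clock: 5.6
eef_pos: [0.5445, 0.3575, 0.0163]
tcp_rot: [-0.121, 0.993, 0.0, 0.0]
ft_force: [-1.1, -0.1, 0.1]
grip_width: 0.497
gripper_force: 0.3
rail xy mm -67.1 156.3 z 16.3 toolx err deg -0.04 grip 0.497467693792503 F [-1.1 -0.1  0.1] t 5.6
```

```bash
python3 -m inch '[[[-1,0,0,0,0,0,0],[0,0,0,0,0,0,0]]]'; python3 st.py
```

```text
clock: 5.8
eef_pos: [0.5445, 0.3575, 0.0163]
tcp_rot: [-0.121, 0.993, -0.0, -0.001]
ft_force: [-5.1, -1.4, 4.2]
grip_width: 0.5
gripper_force: 2.5
rail xy mm -67.1 156.3 z 16.3 toolx err deg -0.03 grip 0.5004746099401951 F [-5.1 -1.4  4.2] t 5.8
```

That's contact at about 5 N, so the bar is flush with the rail. Next I'll back off, shut the fingers and go round to the bar's left end.

```bash
python3 -m inch '[[[6,0,0,0,0,0,0],[24,0,0,0,0,0,-1],[0,26,-2,0,0,0,-1],[0,26,0,0,0,0,-1],[0,26,0,0,0,0,-1],[-20,0,0,0,0,0,-1],[-20,0,0,0,0,0,-1],[-20,0,0,0,0,0,-1],[-8,0,0,0,0,0,-1],[0,0,0,0,0,0,-1]]]'; python3 st.py; python3 - <<'E'
from h import *
for n,a,b in(("side",(150,290),(240,400)),):
    i=bot.read_camera(n)["image"][a[0]:a[1],b[0]:b[1]]
    cv2.imwrite(f"pics/c{n}.png",cv2.resize(i,None,fx=4,fy=4,interpolation=cv2.INTER_CUBIC))
E
```

```text
clock: 6.8
eef_pos: [0.5644, 0.4426, 0.0184]
tcp_rot: [-0.121, 0.993, 0.0, 0.0]
ft_force: [-0.4, -1.3, -0.5]
grip_width: 0.001
gripper_force: 0.0
rail xy mm -27.3 234.1 z 18.4 toolx err deg -0.08 grip 0.0011572484787565282 F [-0.4 -1.3 -0.5] t 6.8
```

View pics/cside.png

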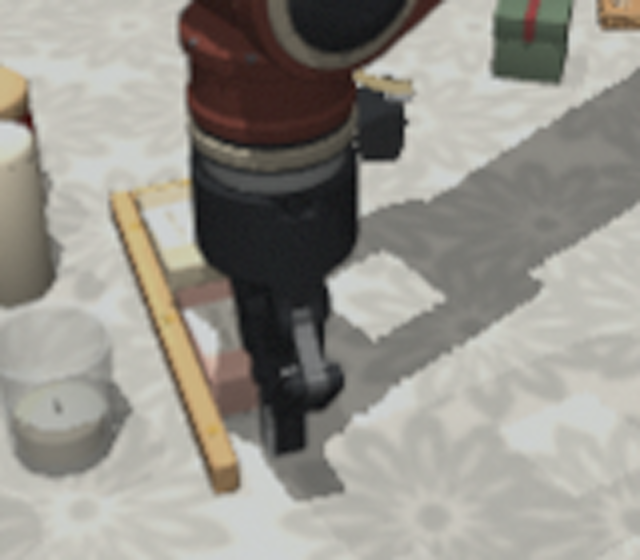

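The bar at about (215,350) lies along the rail, with the shut fingers off its near left end. Now I'll push along the rail.

```bash
python3 -m inch '[[[0,-8,0,0,0,0,-1],[0,-5,0,0,0,0,-1],[0,-5,0,0,0,0,-1],[0,-5,0,0,0,0,-1],[0,-5,0,0,0,0,-1],[0,-5,0,0,0,0,-1],[0,-4,0,0,0,0,-1],[0,-3,0,0,0,0,-1],[0,0,0,0,0,0,-1]]]'; python3 st.py
```

```text
clock: 7.75
eef_pos: [0.5732, 0.4033, 0.0183]
tcp_rot: [-0.121, 0.993, -0.0, 0.0]
ft_force: [-0.1, 0.5, 0.1]
grip_width: 0.001
gripper_force: 0.0
rail xy mm -28.1 193.8 z 18.3 toolx err deg -0.05 grip 0.0012399073525070448 F [-0.1  0.5  0.1] t 7.75
```

```bash
python3 -m inch '[[[0,-1,0,0,0,0,-1],[0,-1,0,0,0,0,-1],[0,-1,0,0,0,0,-1],[0,0,0,0,0,0,-1]]]'; python3 st.py
```

```text
clock: 8.15
eef_pos: [0.5739, 0.4007, 0.0183]
tcp_rot: [-0.121, 0.993, -0.0, 0.0]
ft_force: [0.2, -0.1, 0.3]
grip_width: 0.001
gripper_force: 0.3
rail xy mm -28.1 191.1 z 18.3 toolx err deg -0.04 grip 0.0005865429421651592 F [ 0.2 -0.1  0.3] t 8.15
```

```bash
python3 -m inch '[[[0,-1,0,0,0,0,-1],[0,-1,0,0,0,0,-1],[0,-1,0,0,0,0,-1],[0,0,0,0,0,0,-1]]]'; python3 st.py
```

```text
clock: 8.55
eef_pos: [0.5747, 0.3977, 0.0183]
tcp_rot: [-0.121, 0.993, -0.0, 0.0]
ft_force: [-0.5, -0.4, 0.7]
grip_width: -0.001
gripper_force: 0.3
rail xy mm -28.1 188.0 z 18.3 toolx err deg -0.04 grip -0.0012461201728639407 F [-0.5 -0.4  0.7] t 8.55
```

```bash
python3 -m inch '[[[0,-1,0,0,0,0,-1],[0,0,0,0,0,0,-1]]]'; python3 st.py
```

```text
clock: 8.75
eef_pos: [0.5748, 0.3969, 0.0183]
tcp_rot: [-0.121, 0.993, 0.0, -0.0]
ft_force: [-0.5, 0.5, 0.8]
grip_width: 0.002
gripper_force: 0.6
rail xy mm -28.2 187.2 z 18.3 toolx err deg -0.04 grip 0.0017859259983507025 F [-0.5  0.5  0.8] t 8.75
```

```bash
python3 -m inch '[[[0,-1,0,0,0,0,-1],[0,0,0,0,0,0,-1]]]'; python3 st.py
```

```text
clock: 8.95
eef_pos: [0.575, 0.3962, 0.0183]
tcp_rot: [-0.121, 0.993, 0.0, -0.0]
ft_force: [-0.2, 2.2, 0.7]
grip_width: -0.003
gripper_force: 1.3
rail xy mm -28.2 186.5 z 18.3 toolx err deg -0.04 grip -0.002614789998670185 F [-0.2  2.2  0.7] t 8.95
```

```bash
python3 -m inch '[[[0,-1,0,0,0,0,-1],[0,-1,0,0,0,0,-1],[0,0,0,0,0,0,-1]]]'; python3 st.py
```

```text
clock: 9.25
eef_pos: [0.5747, 0.396, 0.0185]
tcp_rot: [-0.121, 0.993, 0.002, -0.0]
ft_force: [-2.7, 7.7, 0.3]
grip_width: -0.001
gripper_force: 4.1
rail xy mm -28.5 186.3 z 18.5 toolx err deg -0.04 grip -0.000655219055937844 F [-2.7  7.7  0.3] t 9.25
```

The row is tight: about 8 N with no further travel. I'll back off, clear the view and check.

```bash
python3 -m inch '[[[0,5,0,0,0,0,-1],[0,20,0,0,0,0,-1],[30,10,0,0,0,0,-1],[40,0,-10,0,0,0,-1],[40,0,-40,0,0,0,-1],[40,0,-40,0,0,0,-1],[40,0,-40,0,0,0,-1],[40,0,-20,0,0,0,-1],[0,0,0,0,0,0,-1],[0,0,0,0,0,0,-1]]]'; python3 st.py; python3 - <<'E'
from h import *
i=bot.read_camera("top")["image"][145:245,210:350]
cv2.imwrite("pics/d.png",cv2.resize(i,None,fx=5,fy=5,interpolation=cv2.INTER_CUBIC))
E
```

```text
clock: 10.25
eef_pos: [0.3571, 0.3767, 0.1554]
tcp_rot: [-0.122, 0.993, 0.0, 0.001]
ft_force: [0.1, 0.6, -0.6]
grip_width: 0.004
gripper_force: 0.0
rail xy mm -244.3 220.1 z 155.4 toolx err deg 0.03 grip 0.0035879008589050267 F [ 0.1  0.6 -0.6] t 10.25
```

View pics/d.png

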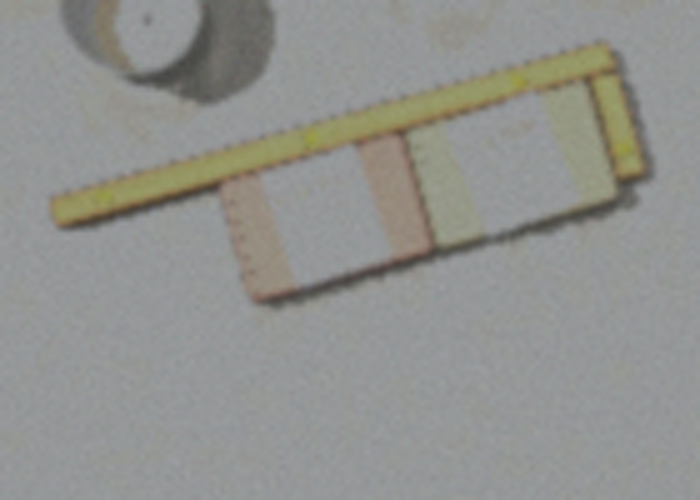

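Both bars lie flush. The loose bar spans (220,185) to (430,250) and the seated bar (410,130) to (615,200). Their front edges slope about 16° and 15°, against about 15° for the rail, and no gaps show.

```bash
python3 -c "
from workcell import bot
print(bot.sign_off())"
```

```text
the job is handed in; nothing more can be done
None
```

I pushed the loose soap flush against the rail and up against the end of the seated bar, with the arm clear of everything, and handed the job in at about 10 s; the sign-off returned no verdict.

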